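# Book in a film can, then ease the sagging cage bolt and hold the gate ajar

### The arm

A 7-joint arm with a two-finger parallel gripper is mounted at the origin on the work surface. World frame = base frame: x ahead of the robot, y to its left, z up, the work surface at z = 0. Lengths are in m, angles in rad, forces in N, time in s.
With the tool pointing down it reaches from about 0.425 to 0.8 m from the base axis. Payload 8.3 kg.
Tool frame: the origin (TCP) lies at the very end of the fingers, on their centre line; the grasp point (between the pads) lies arm.grip_point_offset behind it (arm.grip_point_offset is the distance from the TCP to the grasp point, in m); z points along the fingers, y is the line along which they close (so a half turn about z gives the same grasp; the last joint's range is limited). The gripper opens to 85 mm and grips with 20 to 120 N. Pads are 22 mm wide; open, the fingers measure 114 mm over their backs; the gripper's body (76 mm by 85 mm) begins 54 mm behind the grasp point. The pads swing forward as they close: fully open they stand 13 mm farther back than shut.
Start: joints at [-1.275, 0.383, 0.016, 1.37, -0.006, 1.388, -0.046], TCP at [0.219, 0.585, 0.231] pointing down, gripper open.
Joint ranges: [-2.95, 2.95], [-0.25, 2.06], [-1.52, 1.56], [0.18, 2.33], [-1.44, 4.58], [0.02, 2.06], [-3.01, 3.01]. Speed limits (rad/s): [2.39, 2.39, 3.01, 3.01, 3.14, 3.14, 3.14].

### API

Orientations are given as a 3x3 rotation matrix whose columns are the frame's x, y, z axes.
In Python, from workcell import arm gives the robot as it stands.
- The arm moves only by the tool drive_tool, never from a script. Its argument "moves" is a list of rows, each a list of 7 numbers: the shift along the tool's x, y, z in units of 25 mm (1.0 is 25 mm), then the turn, a rotation vector about the tool's x, y, z in degrees, then the finger opening in mm, from 0 to 85.4. In form: [[dx, dy, dz, ax, ay, az, gripper], ...]. A call has 1 to 12 rows; each row shifts and turns the commanded pose from where the row before left it, along the tool's axes as they then stand; what a row does not reach is not made up. A row lasts 1/10 s, in which the tool goes at most 50 mm and 8.59 degrees, less where a joint would pass 70% of its speed; a pose out of reach is approached as far as the arm can. A call is refused whole if a number of a shift passes 1 or a number of a turn 8.59, either way. A call with a gripper value outside its range is refused whole. The fingers move at their own pace and stop on an object; "force" is the grip in N (left out, the last holds). Time passes only in rows, so rows that do not move let the fingers close. It gives the time, the measured TCP pose, the force, the opening and the grip force at its end, in the units of the state.
- arm.read_state(): the state, without advancing time (a new reading comes with each control period).
- arm.capture(name): name is "scene" or "top"; returns a dict with "color" (480x640x3 uint8, blue, green, red), "intrinsics" (3x3 intrinsics, pixels), "extrinsics" (4x4, takes a point from camera to world coordinates). Camera axes: x right, y down, z forward; pixel columns grow to the right and rows downward; lengths in m; the calibration is good to about 2 mm. A picture is of the moment at which its call begins. There is no depth.
- arm.close_job(): hands the job in; it is judged then, once.
The state is a dict: "clock": time; "q": joint angles; "qd": joint speeds; "joint_efforts": joint torques, N m; "position": TCP position; "tcp_rot": TCP orientation; "contact_force": force on the tool from outside, world axes, zero at the start; "torque": the same for the moment, N m; "opening": finger opening in m; "grip_force": force on a finger pad.
Only numpy, scipy, OpenCV 4.12 (cv2) and the standard library are available. Lean on these libraries where they do the work, as an engineer would, in place of code of your own. Each camera call takes 0.05 s, during which the arm holds its last target. There are 200 camera calls.

### The job

Book in the waiting film can: pick up the barcode scanner, hold it steady, window down, about 7 cm above the middle of the label on the can's lid for a good second, then stand it back upright in its blue tray and let go. Then take the red bolt grip of the film cage, lift the sagging bolt over the bent lip of its keeper while drawing it fully out (do not force it against the lip), and pull the self-closing gate about 10 cm open. Finish while still holding the gate ajar there, and leave the film cans and the other things on the table where they are.

Things in the scene. Friction and masses are not known exactly. Their poses are not given: they have to be found in the camera images.
- scanner: Barcode scanner standing on its window, 132 mm tall, 180 g. Origin: centre of its underside (the window); z up through the handle. Yellow head 62 (x) x 50 (y) mm up to 42 mm height; above it a straight black handle 40 (x) x 32 (y) mm, 42 to 132 mm high, to be gripped across the 32 mm (own y). Starts upright in the tray
- scan_point (a point): Point of best focus of the scanner, on its axis 70 mm below its underside; a good scan has it on the label
- tray: Blue open tray fixed to the table, outside 110 x 110 x 22 mm, walls 5 mm, floor 5 mm thick (inside 100 x 100 mm). Origin: centre of its underside, on the table; z up. The scanner stands on its floor, so its origin is then 5 mm above this one
- can: The waiting film can, a loose round tin 180 mm across, 30 mm high, 0.6 kg, lying on the table, alone. Origin: centre of its underside; z up. The label lies off centre, along its own +x
- label (a point): Centre of the barcode label (white, 46 x 66 mm) on the lid of that can, 31 mm above the table, 40 mm from the can's centre
- cage: White steel film cage fixed on the table, 240 (x) x 386 (y) mm, its posts and roof bars 165 mm high. Origin: on the table, centre between front and back; own -x is its front (towards the robot), own +y its left as the robot faces it. A grey gate closes the front
- gate_hinge (a point): Point on the gate's vertical hinge axis, at the cage's front left (cage frame x -112, y +150 mm), 150 mm above the table. Does not move with the gate
- gate: Grey barred gate of the cage with the bolt it carries; 300 mm wide, from the hinge to its free edge, 14 mm thick, top edge 158 mm high (bolt loops to 166 mm). Origin: on the hinge axis at table height; at angle 0 axes as the cage's, the gate lying along own -y from the hinge
- gate_swing (a joint): Gate angle, 0 closed, growing as the free edge swings out of the cage towards the robot (clockwise from above), up to 1.2 rad. A spring closes it: 0.3 N m at 0 and 0.5 N m more per rad, so it stays open only while held. 0.34 rad is a 10 cm gap at the free edge. Blocked while the bolt is in the keeper
- bolt: Steel barrel bolt (260 g) on the gate's front near its top: a 12 mm bar with a nose hanging 10 mm below its end, and a red upright grip. Origin and axes: as the gate's when the bolt is home. Slides along the gate's own +y (towards the hinge) to draw out, and is slack up and down
- bolt_grip (a point): Point to grip on the bolt: axis of the upright red cylinder 18 mm across, 50 mm tall (from 27 mm below this point to 23 mm above). At rest this point is 190 mm above the table, 18 mm in front of and 240 mm from the hinge along the closed gate (gate frame x -18, y -240 mm), above everything near it. Free to take with the fingers closing in any level direction
- bolt_slide (a joint): How far the bolt is drawn, m: 0 home in the keeper, 0.060 fully out (stop), friction about 1 N, stays where left. With the bolt down, its nose meets the keeper's lip at about 0.006; with the bolt up it passes, and is beyond the lip and the keeper from 0.032 on
- bolt_lift (a joint): How far the bolt is lifted, m: 0 sagging down (it falls back by its weight), 0.018 the upper stop. Between slide 0.006 and 0.030 it must be above 0.008 to pass over the lip; about 0.013 is comfortable
- keeper: Dark steel keeper on the cage's right front post: a trough 37 mm long, open at the top, its front wall 150 mm high above the table, with a bent-up lip (yellow scuff) 8 mm thick, top 127 mm above the table, at the end next to the gate. Origin and axes: the cage's
- can_low: Bystander: grey film can 180 mm across, 30 mm high, origin under its centre; leave alone
- can_top: Bystander: beige film can lying on can_low, 180 mm across, 30 mm high, origin under its centre; leave alone
- notebook: Bystander: black notebook 150 x 210 x 18 mm, origin under its centre; leave alone
- loupe: Bystander: silver loupe 44 mm across, 38 mm high, standing on the notebook, origin under its centre; leave alone
- film_core: Bystander: grey plastic film core 76 mm across, 35 mm high, lying on can_top, origin under its centre; leave alone
There are look-alikes about, which are no part of the job. Of the things that look like the tray, take the one that is farthest to the robot's left at the start.

How it is judged:
By the outcome, as a careful person would: the job done as asked, in the order asked, and still so for the second after the job is handed in, while the arm keeps its last pose, push and grip.
It also fails if it takes over 72 s, if anything falls off the work surface, if the arm or the gripper's body presses on something with over 40 N, if the wrist force passes 120 N, or if a joint passes its speed limit or range.

## Working session

There is one attempt and no reset: what is moved stays moved. The work goes in short steps, Python scripts to look and compute and a tool call to move; the robot and the scene stay as the last step left them, time stands still between calls to the robot, and variables do not carry over. Pictures are saved under pics/ and viewed, at most 10 in all, crops included, and the job is handed in when it is done.

Besides the shell and the picture viewer there is one more tool, called after "Emit:" by a JSON object that holds its "method" and its "body", one argument or row to a line. drive_tool: Moves the arm, as the interface text tells. Its arguments: {"type":"object","properties":{"moves":{"type":"array","items":{"type":"array","items":{"type":"number"}}},"force":{"type":"number"}},"required":["moves"]}

```bash
mkdir -p pics; ls; python3 - <<'E'
from workcell import arm
import cv2,pickle,numpy as np
d={}
for n in("scene","top"):
    c=arm.capture(n);d[n]=c;cv2.imwrite(f"pics/{n}0.png",c["color"])
    print(n,np.round(c["intrinsics"],1).tolist(),np.round(c["extrinsics"],3).tolist())
pickle.dump(d,open("cal.pkl","wb"))
s=arm.read_state();print(s,arm.grip_point_offset)
E
```

```text
pics
scene [[613.1, 0.0, 326.7], [0.0, 613.1, 246.6], [0.0, 0.0, 1.0]] [[-0.514, 0.734, -0.444, 1.089], [0.858, 0.444, -0.26, 0.332], [0.006, -0.515, -0.857, 1.254], [0.0, 0.0, 0.0, 1.0]]
top [[551.3, 0.0, 326.0], [0.0, 551.3, 240.5], [0.0, 0.0, 1.0]] [[-0.021, -0.991, 0.134, 0.319], [-1.0, 0.021, 0.003, -0.019], [-0.005, -0.134, -0.991, 1.474], [0.0, 0.0, 0.0, 1.0]]
{'clock': 0.1, 'q': array([-1.27486488,  0.38417778,  0.01637115,  1.37106233, -0.00628229,
        1.38820596, -0.04648682]), 'qd': array([ 0.00020043, -0.00091105,  0.00119169, -0.00495478, -0.00272551,
        0.00084677,  0.00092251]), 'joint_efforts': array([ 3.66237524e-03, -6.29128075e+01,  8.48251339e-01, -3.72763073e+01,
        1.69474329e-02,  1.04130889e-02, -3.17761987e-05]), 'position': array([0.21929407, 0.58477107, 0.23035806]), 'tcp_rot': array([[-9.36337113e-01,  3.51101780e-01, -5.92228957e-04],
       [ 3.51102277e-01,  9.36335564e-01, -1.70379540e-03],
       [-4.36805634e-05, -1.80325980e-03, -9.99998373e-01]]), 'contact_force': array([0.29430373, 0.59558925, 1.09617176]), 'torque': array([ 0.0162998 , -0.01020731,  0.00418111]), 'grip_force': 0.0, 'opening': 0.0854200978673943} 0.0187
```

View pics/scene0.png

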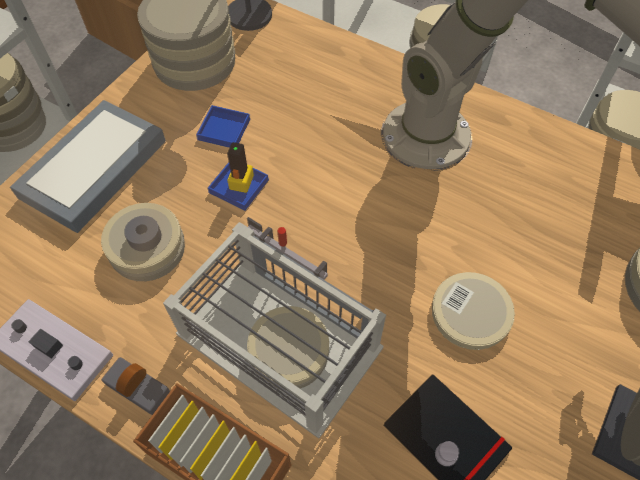

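View pics/top0.png

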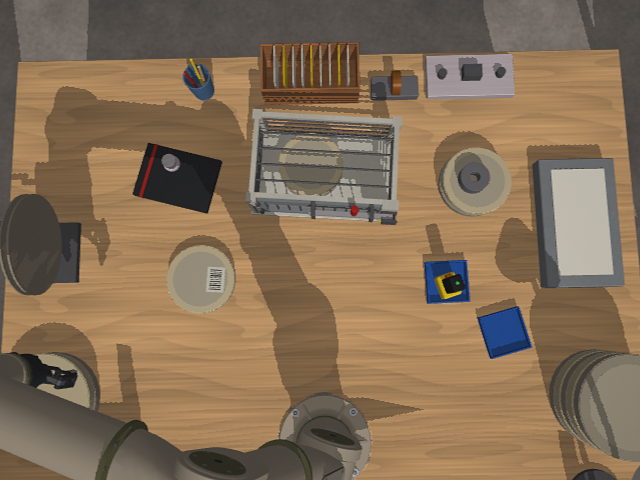

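Things seen: trays in top at (447,281), holding the scanner, and (504,332). The first is farther to the robot's left (+y is image left), so it is the tray. Yellow/black scanner: only the one at (450,285). Labelled lone can: (201,279); the other cans are at (475,180), (310,165, inside the cage), (600,405) and (60,380), none of them with a label. Red grip: (354,210). Next, a close crop to check.

```bash
python3 - <<'E'
import cv2,pickle,numpy as np
d=pickle.load(open("cal.pkl","rb"));t=d["top"]["color"];s=d["scene"]["color"]
def crop(im,x,y,w,h,k):return cv2.resize(im[y:y+h,x:x+w],None,fx=k,fy=k,interpolation=cv2.INTER_CUBIC)
a=crop(t,415,250,60,60,5);b=crop(t,155,235,100,60,5)   #300x300, 500x300
c=crop(s,200,135,80,60,5)[:300,:400];e=crop(s,425,265,80,60,5)
cv2.imwrite("pics/c1.png",np.vstack([np.hstack([a,b]),np.hstack([c,e])]))
a=crop(t,240,100,160,0+130,4) 
g=np.vstack([crop(t,240,185,165,40,4.8)[:192,:790],crop(s,180,215,220,110,3.6)[:396,:790]])
cv2.imwrite("pics/c2.png",g)
E
```

```text
(no output)
```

View pics/c1.png

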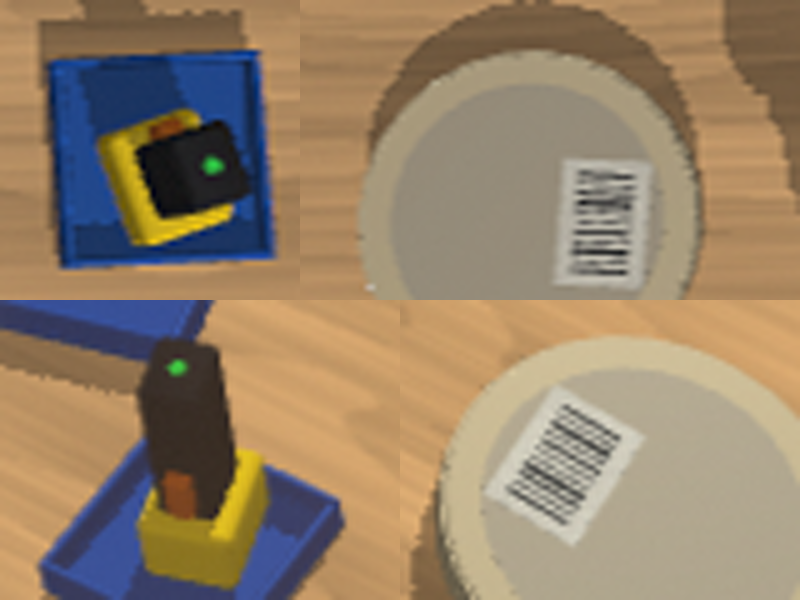

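View pics/c2.png

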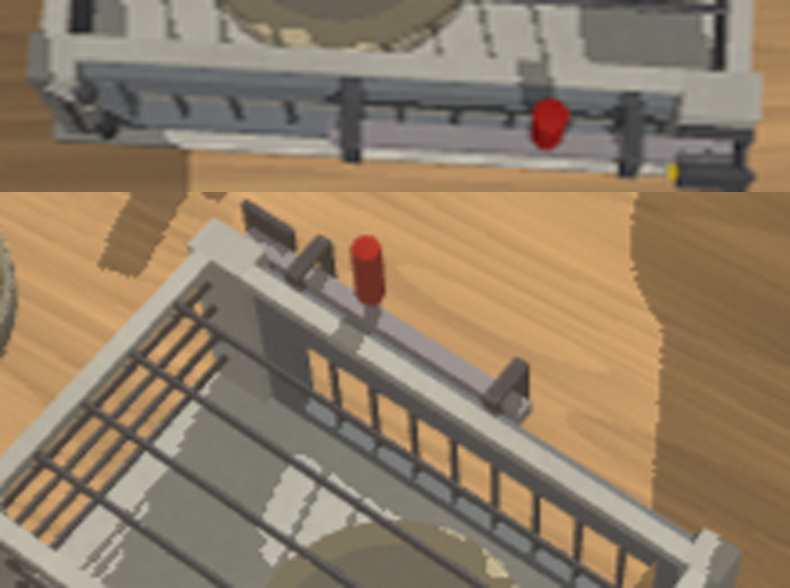

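The crops confirm the choice. The scanner in its tray has its long side roughly along world x. The label centre is at about top px (215.4,279.8) and scene px (458,298). The red grip's top is at top px (354.6,207.3) and scene px (281.7,230.6). The bolt is home with its nose in the keeper on the right.

```bash
cat > h.py <<'E'
import cv2,pickle,numpy as np
from scipy.optimize import minimize,least_squares
def proj(c,P):
    E=np.linalg.inv(c["extrinsics"]);Q=np.atleast_2d(P)@E[:3,:3].T+E[:3,3];K=c["intrinsics"]
    q=Q@np.array(K).T;return q[:,:2]/q[:,2:]
def ray(c,uv,z):
    E=np.array(c["extrinsics"]);d=E[:3,:3]@np.linalg.solve(c["intrinsics"],[*uv,1.]);o=E[:3,3]
    return o+d*(z-o[2])/d[2]
def box(w,h,z0,z1):return np.array([[x,y,z] for x in(-w/2,w/2) for y in(-h/2,h/2) for z in(z0,z1)])
def place(P,x,y,a):
    c,s=np.cos(a),np.sin(a);return P@np.array([[c,s,0],[-s,c,0],[0,0,1]])+[x,y,0]
E
python3 - <<'E'
from h import *
d=pickle.load(open("cal.pkl","rb"));T,S=d["top"],d["scene"]
print("label",ray(T,(215.4,279.8),.031),ray(S,(458,298),.031))
print("grip",ray(T,(354.6,207.3),.213),ray(S,(281.7,230.6),.213))
for uv in[(253,112),(401,118),(397,222),(249,213)]:print("cage",ray(T,uv,.165))
# scanner silhouette
H=[box(.062,.050,.005,.047),box(.040,.032,.047,.137)]
K=6
def mask(c,x0,y0,w,h):
    im=cv2.resize(c["color"][y0:y0+h,x0:x0+w],None,fx=K,fy=K,interpolation=cv2.INTER_LINEAR).astype(int)
    b,g,r=im[...,0],im[...,1],im[...,2]
    m=((r>b*1.8)&(g>b*1.8)&(b<60))|((im.max(2)<62))|((r>1.8*b)&(r>1.5*g))|((g>1.5*r)&(g>1.2*b))
    n,l,st,_=cv2.connectedComponentsWithStats(m.astype(np.uint8));k=1+np.argmax(st[1:,4]);return l==k
R={"top":(430,262,45,45),"scene":(220,138,42,60)}
M={n:mask(d[n],*R[n]) for n in R}
cv2.imwrite("pics/m.png",np.hstack([np.pad(M[n].astype(np.uint8)*255,((0,400-M[n].shape[0]),(0,10))) for n in R]))
def cost(p,off={}):
    t=0
    for n in R:
        m=np.zeros(M[n].shape,np.uint8)
        for B in H:
            q=(proj(d[n],place(B,*p))-R[n][:2]+.5)*K-.5
            cv2.fillConvexPoly(m,cv2.convexHull(np.round(q*16).astype(np.int32)),1,shift=4)
        t+=((m>0)^M[n]).sum()/M[n].sum()
    return t
p0=ray(T,(445,285),.03)
for a in(.1,.35,.6):
    r=minimize(cost,[p0[0],p0[1],a],method="Nelder-Mead",options=dict(initial_simplex=[[p0[0],p0[1],a],[p0[0]+.02,p0[1],a],[p0[0],p0[1]+.02,a],[p0[0],p0[1],a+.3]]))
    print("scanner",r.x,np.degrees(r.x[2]),r.fun)
E
```

```text
label [0.4167077  0.27708232 0.031     ] [0.41920247 0.27834421 0.031     ]
grip [ 0.56619613 -0.08320325  0.213     ] [ 0.56484337 -0.08089338  0.213     ]
cage [0.82096727 0.15907851 0.165     ]
cage [ 0.79723247 -0.20629063  0.165     ]
cage [ 0.53743798 -0.18657673  0.165     ]
cage [0.56714243 0.16946684 0.165     ]
scanner [ 0.39071928 -0.32970397  0.50146322] 28.7317262926874 1.546769141761013
scanner [ 0.39042563 -0.33002444  0.50075732] 28.69128075843294 1.5481310164267503
scanner [ 0.39083149 -0.32981813  0.49266784] 28.2277881850485 1.5467550834537063
```

```bash
python3 - <<'E'
from h import *
d=pickle.load(open("cal.pkl","rb"));T,S=d["top"],d["scene"]
H=[box(.062,.050,.005,.047),box(.040,.032,.047,.137)];K=6
R={"top":(424,258,45,48),"scene":(213,138,50,62)}
def mask(c,x0,y0,w,h):
    im=cv2.resize(c["color"][y0:y0+h,x0:x0+w],None,fx=K,fy=K,interpolation=cv2.INTER_LINEAR).astype(int)
    b,g,r=im[...,0],im[...,1],im[...,2]
    m=((r>b*2.2)&(b<60)&(g>40))|((im.max(2)<75)&(b<1.35*r))|((r>1.8*b)&(r>1.7*g))|((g>1.5*r)&(g>1.2*b))
    m=cv2.morphologyEx(m.astype(np.uint8),cv2.MORPH_OPEN,np.ones((9,9)))
    n,l,st,_=cv2.connectedComponentsWithStats(m);k=1+np.argmax(st[1:,4]);return l==k
M={n:mask(d[n],*R[n]) for n in R}
def rend(n,p):
    m=np.zeros(M[n].shape,np.uint8)
    for B in H:
        q=(proj(d[n],place(B,*p))-R[n][:2]+.5)*K-.5
        cv2.fillConvexPoly(m,cv2.convexHull(np.round(q*16).astype(np.int32)),1,shift=4)
    return m>0
cost=lambda p:sum((rend(n,p)^M[n]).sum()/M[n].sum() for n in R)
p0=ray(T,(445,285),.03);best=None
for a in(.1,.35,.6):
    X=np.array([[p0[0],p0[1],a]]*4);X[1,0]+=.015;X[2,1]+=.015;X[3,2]+=.3
    r=minimize(cost,X[0],method="Nelder-Mead",options=dict(initial_simplex=X))
    print("scanner",r.x,np.degrees(r.x[2]),r.fun)
    if best is None or r.fun<best.fun:best=r
o=[]
for n in R:
    x,y,w,h=R[n];im=cv2.resize(d[n]["color"][y:y+h,x:x+w],None,fx=K,fy=K,interpolation=cv2.INTER_LINEAR)
    for m,c in((M[n],(255,255,255)),(rend(n,best.x),(255,0,255))):
        cv2.drawContours(im,cv2.findContours(m.astype(np.uint8),0,1)[0],-1,c,1)
    o.append(np.pad(im,((0,380-im.shape[0]),(0,5),(0,0))))
cv2.imwrite("pics/m2.png",np.hstack(o))
E
```

```text
scanner [ 0.39057898 -0.32973312  0.46031768] 26.374260016753947 0.38543846680923766
scanner [ 0.39083271 -0.32992047  0.46679122] 26.74516704399818 0.38722327089697817
scanner [ 0.39054156 -0.32972015  0.47077911] 26.973656305470357 0.3863334403317202
```

View pics/m2.png

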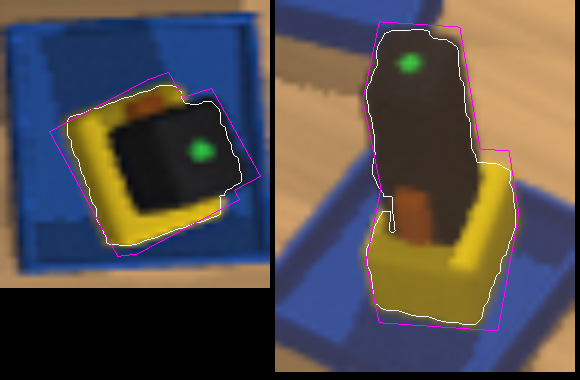

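The overlay matches the scanner's position, but the edges look nearer 19–20° yaw (top edge (70,118)-(165,86), left edge (68,120)-(110,240)). I'll swing round the base along an arc to reach it.

Emit:
{"method": "drive_tool", "body": {
  "moves": [
    [-1,-0.5,0,0,0,2.9,85],
    [-1,-0.5,0,0,0,2.9,85],
    [-1,-0.5,0,0,0,2.9,85],
    [-1,-0.5,0,0,0,2.9,85],
    [-1,-0.5,0,0,0,2.9,85],
    [-1,-0.5,0,0,0,2.9,85],
    [-1,-0.5,0,0,0,2.9,85],
    [-1,-0.5,0,0,0,2.9,85],
    [-1,-0.5,0,0,0,2.9,85],
    [-1,-0.5,0,0,0,2.9,85],
    [-1,-0.5,0,0,0,2.9,85],
    [-1,-0.5,0,0,0,2.9,85]
  ]
}}

```text
clock: 1.3
position: [0.3691, 0.2893, 0.2309]
tcp_rot: [[-0.567, 0.824, -0.001], [0.824, 0.567, -0.001], [-0.0, -0.001, -1.0]]
contact_force: [-0.2, -0.7, 0.4]
opening: 0.0849
grip_force: 0.0
```

Emit:
{"method": "drive_tool", "body": {
  "moves": [
    [-1,0,0,0,0,3.2,85],
    [-1,0,0,0,0,3.2,85],
    [-1,0,0,0,0,3.2,85],
    [-1,0,0,0,0,3.2,85],
    [-1,0,0,0,0,3.2,85],
    [-1,0,0,0,0,3.2,85],
    [-1,0,0,0,0,3.2,85],
    [-1,0,0,0,0,3.2,85],
    [-1,0,0,0,0,3.2,85],
    [-1,0,0,0,0,3.2,85],
    [-1,0,0,0,0,3.2,85],
    [-1,0,0,0,0,3.2,85]
  ]
}}

```text
clock: 2.5
position: [0.4552, 0.0071, 0.2313]
tcp_rot: [[0.07, 0.998, -0.0], [0.998, -0.07, 0.0], [0.0, -0.0, -1.0]]
contact_force: [0.7, 0.5, 0.2]
opening: 0.0848
grip_force: 0.0
```

```bash
cat > go.py <<'E'
# usage: go.py x y z yawdeg(tool y axis): remaining turn and shift (units) in the FINAL tool axes and in the present ones
import sys,numpy as np
from workcell import arm
s=arm.read_state();R=np.array(s["tcp_rot"]);p=np.array(s["position"])
x,y,z,a=map(float,sys.argv[1:5]);c=np.cos(np.radians(a));t=np.sin(np.radians(a))
F=np.array([[-t,c,0],[c,t,0],[0,0,-1]]).T if 0 else np.column_stack([np.cross([c,t,0],[0,0,-1]),[c,t,0],[0,0,-1]])
from scipy.spatial.transform import Rotation as Q
d=(np.array([x,y,z])-p)/.025
print("t",round(s["clock"],2),"p",p.round(4),"yaw",np.degrees(np.arctan2(R[1,1],R[0,1])).round(2),"tilt",R[:,2].round(3),"op",round(s["opening"]*1e3,1),"gf",round(s["grip_force"],1),"F",s["contact_force"].round(1))
print("turn",np.degrees(Q.from_matrix(R.T@F).as_rotvec()).round(2),"shift final axes",(F.T@d).round(2),"present axes",(R.T@d).round(2),"q",s["q"].round(2))
E
python3 go.py 0.3905 -0.3297 0.18 -70.5
```

```text
t 2.5 p [0.4552 0.0071 0.2313] yaw -4.02 tilt [-0.  0. -1.] op 84.8 gf 0.0 F [0.7 0.5 0.2]
turn [-0.   -0.   66.48] shift final axes [-6.94 11.83  2.05] present axes [-13.62  -1.64   2.05] q [-0.65 -0.    0.57  1.83  0.    1.31 -0.15]
```

Emit:
{"method": "drive_tool", "body": {
  "moves": [
    [-1,-0.12,0,0,0,0,85],
    [-1,-0.12,0,0,0,0,85],
    [-1,-0.12,0,0,0,0,85],
    [-1,-0.12,0,0,0,0,85],
    [-1,-0.12,0,0,0,0,85],
    [-1,-0.12,0,0,0,0,85],
    [-1,-0.12,0,0,0,0,85],
    [-1,-0.12,0,0,0,0,85],
    [-1,-0.12,0,0,0,0,85],
    [-1,-0.12,0,0,0,0,85],
    [-1,-0.12,0,0,0,0,85],
    [-1,-0.12,0,0,0,0,85]
  ]
}}

```text
clock: 3.7
position: [0.3988, -0.2895, 0.2314]
tcp_rot: [[0.067, 0.998, 0.0], [0.998, -0.067, 0.0], [0.0, 0.0, -1.0]]
contact_force: [0.6, 0.6, 0.0]
opening: 0.085
grip_force: 0.0
```

Emit:
{"method": "drive_tool", "body": {
  "moves": [
    [-0.8,-0.1,0,0,0,0,85],
    [-0.8,-0.1,0,0,0,0,85],
    [0,0,0,0,0,8.3,85],
    [0,0,0,0,0,8.3,85],
    [0,0,0,0,0,8.3,85],
    [0,0,0,0,0,8.3,85],
    [0,0,0,0,0,8.3,85],
    [0,0,0,0,0,8.3,85],
    [0,0,0,0,0,8.3,85],
    [0,0,0,0,0,8.3,85],
    [0,0,0,0,0,0,85]
  ]
}}

```text
clock: 4.8
position: [0.3915, -0.328, 0.2313]
tcp_rot: [[0.942, 0.336, -0.0], [0.336, -0.942, -0.0], [-0.0, 0.0, -1.0]]
contact_force: [-0.4, 0.2, -0.7]
opening: 0.0852
grip_force: 0.0
```

```bash
python3 go.py 0.3905 -0.3297 0.085 -70.5
python3 - <<'E'
from h import *
from workcell import arm
o=[]
for n,(x,y,w,h) in {"top":(395,230,100,100),"scene":(190,100,100,100)}.items():
    c=arm.capture(n)["color"];o.append(cv2.resize(c[y:y+h,x:x+w],None,fx=4,fy=4,interpolation=2))
cv2.imwrite("pics/g1.png",np.hstack(o))
E
```

```text
t 4.8 p [ 0.3915 -0.328   0.2313] yaw -70.39 tilt [-0. -0. -1.] op 85.2 gf 0.0 F [-0.4  0.2 -0.7]
turn [0.   0.02 0.11] shift final axes [-0.06  0.05  5.85] present axes [-0.06  0.05  5.85] q [-0.35  0.23  1.16  1.71 -0.22  1.34 -0.38]
```

View pics/g1.png

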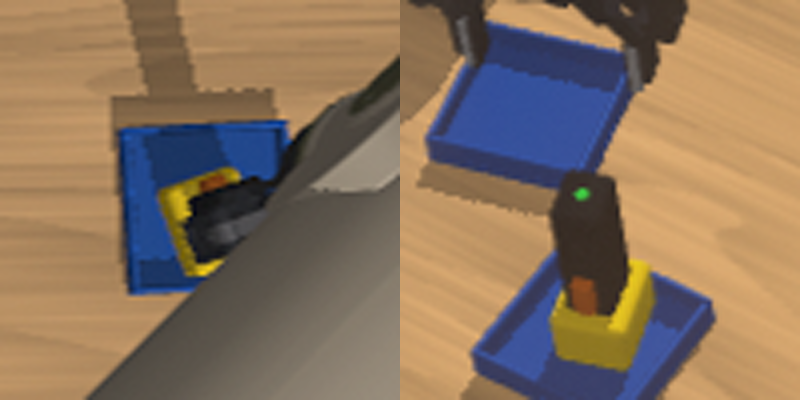

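The picture shows the open fingers straddling the handle line, at (468,40) and (635,60) in the scene crop, with the scanner still upright. Now I go down and grip.

Emit:
{"method": "drive_tool", "body": {
  "moves": [
    [0,0,0.8,0,0,0,85],
    [0,0,0.8,0,0,0,85],
    [0,0,0.8,0,0,0,85],
    [0,0,0.8,0,0,0,85],
    [0,0,0.7,0,0,0,85],
    [0,0,0.7,0,0,0,85],
    [0,0,0.6,0,0,0,85],
    [0,0,0.6,0,0,0,85],
    [0,0,0,0,0,0,85]
  ]
}}

```text
clock: 5.8
position: [0.3912, -0.3267, 0.0845]
tcp_rot: [[0.94, 0.34, -0.003], [0.34, -0.94, 0.001], [-0.002, -0.002, -1.0]]
contact_force: [0.1, 0.2, -0.0]
opening: 0.085
grip_force: 0.0
```

Emit:
{"method": "drive_tool", "body": {
  "moves": [
    [0,0,0,0,0,0,45],
    [0,0,0,0,0,0,35],
    [0,0,0,0,0,0,28],
    [0,0,0,0,0,0,20],
    [0,0,0,0,0,0,20],
    [0,0,0,0,0,0,20],
    [0,0,0,0,0,0,20],
    [0,0,0,0,0,0,20]
  ],
  "force": 40
}}

```text
clock: 6.6
position: [0.3926, -0.3278, 0.087]
tcp_rot: [[0.941, 0.34, 0.001], [0.34, -0.941, -0.001], [0.001, 0.001, -1.0]]
contact_force: [0.5, -0.2, 5.6]
opening: 0.0322
grip_force: 39.4
```

```bash
python3 go.py 0.3905 -0.3297 0.085 -70.5
```

```text
t 6.6 p [ 0.3926 -0.3278  0.087 ] yaw -70.15 tilt [ 0.001 -0.001 -1.   ] op 32.2 gf 39.4 F [ 0.5 -0.2  5.6]
turn [ 0.06 -0.05  0.35] shift final axes [-0.11  0.04  0.08] present axes [-0.11  0.04  0.08] q [-0.2   0.42  1.03  1.9  -0.41  1.06 -0.23]
```

Emit:
{"method": "drive_tool", "body": {
  "moves": [
    [0,0,-0.2,0,0,0,20],
    [0,0,-0.4,0,0,0,20],
    [0,0,-0.6,0,0,0,20],
    [0,0,-0.8,0,0,0,20],
    [0,0,-0.8,0,0,0,20],
    [0,0,-0.8,0,0,0,20],
    [0,0,-0.5,0,0,0,20],
    [0,0,-0.2,0,0,0,20],
    [0,0,0,0,0,0,20]
  ]
}}

```text
clock: 7.5
position: [0.3924, -0.3274, 0.1943]
tcp_rot: [[0.941, 0.34, 0.001], [0.34, -0.941, -0.0], [0.001, 0.0, -1.0]]
contact_force: [-0.4, -0.2, -2.6]
opening: 0.032
grip_force: 39.3
```

Emit:
{"method": "drive_tool", "body": {
  "moves": [
    [0.3,-0.5,0,0,0,0,20],
    [0.6,-1,0,0,0,0,20],
    [0.6,-1,0,0,0,0,20],
    [0.6,-1,0,0,0,0,20],
    [0.6,-1,0,0,0,0,20],
    [0.6,-1,0,0,0,0,20],
    [0.6,-1,0,0,0,0,20],
    [0.6,-1,0,0,0,0,20],
    [0.6,-1,0,0,0,0,20],
    [0.6,-1,0,0,0,0,20],
    [0.6,-1,0,0,0,0,20],
    [0.6,-1,0,0,0,0,20]
  ]
}}

```text
clock: 8.7
position: [0.4562, 0.0028, 0.1929]
tcp_rot: [[0.941, 0.34, -0.002], [0.34, -0.941, -0.0], [-0.001, -0.0, -1.0]]
contact_force: [0.7, 0.2, -2.2]
opening: 0.0318
grip_force: 39.6
```

```bash
python3 go.py 0.420 0.2796 0.183 -70.15
```

```text
t 8.7 p [0.4562 0.0028 0.1929] yaw -70.15 tilt [-0.002 -0.    -1.   ] op 31.8 gf 39.6 F [ 0.7  0.2 -2.2]
turn [-0.02  0.09  0.  ] shift final axes [  2.4  -10.91   0.4 ] present axes [  2.4  -10.91   0.4 ] q [-0.97  0.03  0.93  1.9  -0.02  1.23 -1.26]
```

Emit:
{"method": "drive_tool", "body": {
  "moves": [
    [0.2,-1,0,0,0,0,20],
    [0.2,-1,0,0,0,0,20],
    [0.2,-1,0,0,0,0,20],
    [0.2,-1,0,0,0,0,20],
    [0.2,-1,0,0,0,0,20],
    [0.2,-1,0,0,0,0,20],
    [0.2,-1,0,0,0,0,20],
    [0.2,-1,0,0,0,0,20],
    [0.2,-1,0,0,0,0,20],
    [0.2,-1,0,0,0,0,20],
    [0.2,-0.6,0.2,0,0,0,20],
    [0.2,-0.3,0.2,0,0,0,20]
  ]
}}

```text
clock: 9.9
position: [0.42, 0.2794, 0.1825]
tcp_rot: [[0.94, 0.341, -0.001], [0.341, -0.94, -0.001], [-0.001, 0.001, -1.0]]
contact_force: [0.2, 0.5, -1.7]
opening: 0.0318
grip_force: 39.6
```

Emit:
{"method": "drive_tool", "body": {
  "moves": [
    [0,0,0,0,0,0,20],
    [0,0,0,0,0,0,20]
  ]
}}

```text
clock: 10.1
position: [0.4211, 0.2768, 0.1832]
tcp_rot: [[0.941, 0.338, -0.001], [0.338, -0.941, -0.002], [-0.001, 0.001, -1.0]]
contact_force: [-0.1, -0.9, -1.9]
opening: 0.032
grip_force: 39.6
```

```bash
python3 go.py 0.420 0.2796 0.183 -70.15
python3 - <<'E'
from h import *
from workcell import arm
o=[]
s=arm.read_state();a=np.radians(19.8)
for n,(x,y,w,h) in {"top":(160,215,100,130),"scene":(400,170,100,130)}.items():
    C=arm.capture(n);c=cv2.resize(C["color"][y:y+h,x:x+w],None,fx=4,fy=4,interpolation=2)
    # predicted held scanner (offset -2.6 mm along tool x)
    p=s["position"]+s["tcp_rot"]@[-.0026,0,0]
    for B in(box(.062,.050,.101,.143),box(.040,.032,.143,.233)):
        q=(proj(C,place(B,p[0],p[1],a))-[x,y]+.5)*4-.5
        cv2.polylines(c,[cv2.convexHull(np.round(q).astype(np.int32))],True,(255,0,255),1)
    q=(proj(C,[[.4180,.2777,.031]])[0]-[x,y]+.5)*4
    cv2.circle(c,tuple(np.round(q).astype(int)),3,(0,0,255),-1);o.append(c)
cv2.imwrite("pics/s1.png",np.hstack(o))
E
```

```text
t 10.1 p [0.4211 0.2768 0.1832] yaw -70.25 tilt [-0.001 -0.002 -1.   ] op 32.0 gf 39.6 F [-0.1 -0.9 -1.9]
turn [ 0.08  0.06 -0.1 ] shift final axes [-0.   -0.12  0.01] present axes [-0.   -0.12  0.01] q [-1.25  0.17  0.68  1.79 -0.11  1.22 -1.76]
```

View pics/s1.png

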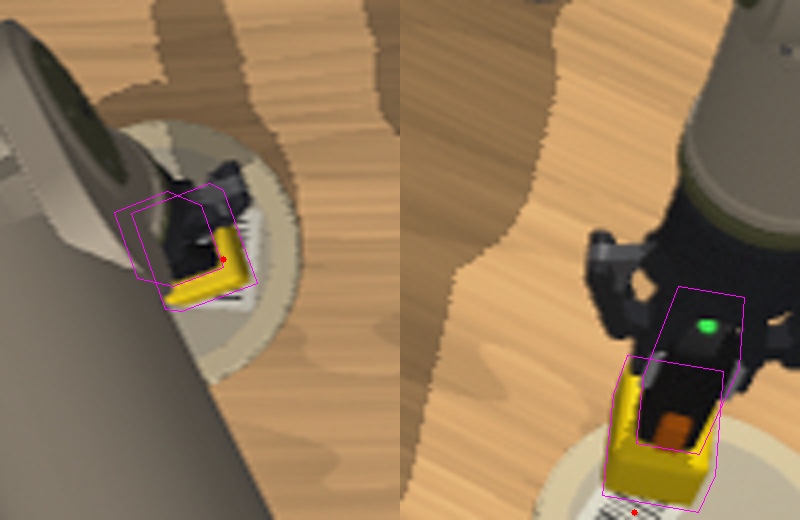

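The held scanner matches the predicted outline: the yellow head's lower edge is at (605,487)-(697,507) in the scene half. The label point is on its axis to within a few mm, so I trim 2.5 mm and hold.

Emit:
{"method": "drive_tool", "body": {
  "moves": [
    [0,-0.1,0,0,0,0,20],
    [0,0,0,0,0,0,20],
    [0,0,0,0,0,0,20],
    [0,0,0,0,0,0,20],
    [0,0,0,0,0,0,20],
    [0,0,0,0,0,0,20],
    [0,0,0,0,0,0,20],
    [0,0,0,0,0,0,20],
    [0,0,0,0,0,0,20],
    [0,0,0,0,0,0,20],
    [0,0,0,0,0,0,20],
    [0,0,0,0,0,0,20]
  ]
}}

```text
clock: 11.4
position: [0.4199, 0.2806, 0.1838]
tcp_rot: [[0.941, 0.339, -0.0], [0.339, -0.941, -0.0], [-0.0, 0.0, -1.0]]
contact_force: [-0.1, 0.5, -1.7]
opening: 0.0318
grip_force: 39.6
```

Emit:
{"method": "drive_tool", "body": {
  "moves": [
    [0,0,0,0,0,0,20],
    [0,0,0,0,0,0,20],
    [0,0,0,0,0,0,20],
    [0,0,0,0,0,0,20],
    [0,0,0,0,0,0,20],
    [0,0,0,0,0,0,20],
    [0,0,0,0,0,0,20]
  ]
}}

```text
clock: 12.1
position: [0.4199, 0.2806, 0.1838]
tcp_rot: [[0.941, 0.339, -0.0], [0.339, -0.941, -0.0], [-0.0, 0.0, -1.0]]
contact_force: [0.5, 0.4, -2.6]
opening: 0.0321
grip_force: 39.6
```

Emit:
{"method": "drive_tool", "body": {
  "moves": [
    [0,0.2,-0.2,0,0,0,20],
    [-0.2,0.6,-0.2,0,0,0,20],
    [-0.2,1,0,0,0,0,20],
    [-0.2,1,0,0,0,0,20],
    [-0.2,1,0,0,0,0,20],
    [-0.2,1,0,0,0,0,20],
    [-0.2,1,0,0,0,0,20],
    [-0.2,1,0,0,0,0,20],
    [-0.2,1,0,0,0,0,20],
    [-0.2,1,0,0,0,0,20],
    [-0.2,1,0,0,0,0,20],
    [-0.2,1,0,0,0,0,20]
  ]
}}

```text
clock: 13.3
position: [0.4595, 0.0055, 0.1943]
tcp_rot: [[0.941, 0.338, 0.0], [0.338, -0.941, 0.001], [0.001, -0.001, -1.0]]
contact_force: [-0.0, -0.4, -2.0]
opening: 0.0317
grip_force: 39.6
```

```bash
python3 go.py 0.3926 -0.3278 0.19 -70.15
```

```text
t 13.3 p [0.4595 0.0055 0.1943] yaw -70.24 tilt [ 0.     0.001 -1.   ] op 31.7 gf 39.6 F [-0.  -0.4 -2. ]
turn [-0.05 -0.04 -0.09] shift final axes [-7.04 11.63  0.17] present axes [-7.03 11.64  0.16] q [-0.97  0.04  0.92  1.89 -0.03  1.23 -1.26]
```

Emit:
{"method": "drive_tool", "body": {
  "moves": [
    [-0.6,1,0,0,0,0,20],
    [-0.6,1,0,0,0,0,20],
    [-0.6,1,0,0,0,0,20],
    [-0.6,1,0,0,0,0,20],
    [-0.6,1,0,0,0,0,20],
    [-0.6,1,0,0,0,0,20],
    [-0.6,1,0,0,0,0,20],
    [-0.6,1,0,0,0,0,20],
    [-0.6,1,0,0,0,0,20],
    [-0.6,1,0,0,0,0,20],
    [-0.6,1,0,0,0,0,20],
    [-0.4,0.6,0,0,0,0,20]
  ]
}}

```text
clock: 14.5
position: [0.3915, -0.3272, 0.1943]
tcp_rot: [[0.942, 0.337, 0.0], [0.337, -0.942, -0.001], [-0.0, 0.001, -1.0]]
contact_force: [0.5, 0.4, -2.0]
opening: 0.0324
grip_force: 39.6
```

Emit:
{"method": "drive_tool", "body": {
  "moves": [
    [0,0,0.3,0,0,0,20],
    [0,0,0.6,0,0,0,20],
    [0,0,0.6,0,0,0,20],
    [0,0,0.6,0,0,0,20],
    [0,0,0.6,0,0,0,20],
    [0,0,0.5,0,0,0,20],
    [0,0,0.4,0,0,0,20],
    [0,0,0,0,0,0,20],
    [0,0,0,0,0,0,20]
  ]
}}

```text
clock: 15.4
position: [0.3936, -0.3245, 0.1039]
tcp_rot: [[0.941, 0.339, -0.0], [0.339, -0.941, -0.0], [-0.0, 0.0, -1.0]]
contact_force: [-0.4, -0.1, -1.5]
opening: 0.0319
grip_force: 39.6
```

```bash
python3 go.py 0.3926 -0.3278 0.087 -70.15
```

```text
t 15.4 p [ 0.3936 -0.3245  0.1039] yaw -70.17 tilt [-0. -0. -1.] op 31.9 gf 39.6 F [-0.4 -0.1 -1.5]
turn [ 0.01  0.02 -0.02] shift final axes [-0.08  0.11  0.68] present axes [-0.08  0.11  0.68] q [-0.24  0.4   1.07  1.89 -0.4   1.09 -0.24]
```

Emit:
{"method": "drive_tool", "body": {
  "moves": [
    [-0.08,0.1,0.2,0,0,0,20],
    [0,0,0.2,0,0,0,20],
    [0,0,0.15,0,0,0,20],
    [0,0,0.08,0,0,0,20],
    [0,0,0.04,0,0,0,20],
    [0,0,0,0,0,0,20],
    [0,0,0,0,0,0,20]
  ]
}}

```text
clock: 16.1
position: [0.3927, -0.3273, 0.0871]
tcp_rot: [[0.941, 0.339, 0.0], [0.339, -0.941, -0.0], [0.0, 0.0, -1.0]]
contact_force: [0.4, -0.4, -2.3]
opening: 0.032
grip_force: 39.6
```

Emit:
{"method": "drive_tool", "body": {
  "moves": [
    [0,0,0.04,0,0,0,20],
    [0,0,0.04,0,0,0,20],
    [0,0,0,0,0,0,20]
  ]
}}

```text
clock: 16.4
position: [0.3932, -0.3278, 0.0867]
tcp_rot: [[0.941, 0.339, 0.002], [0.339, -0.941, -0.0], [0.002, 0.001, -1.0]]
contact_force: [-4.6, 4.3, 17.2]
opening: 0.0317
grip_force: 39.5
```

Contact. I back off slightly, open the fingers and rise.

Emit:
{"method": "drive_tool", "body": {
  "moves": [
    [0,0,-0.04,0,0,0,20],
    [0,0,0,0,0,0,35],
    [0,0,0,0,0,0,45],
    [0,0,0,0,0,0,60],
    [0,0,0,0,0,0,85],
    [0,0,0,0,0,0,85],
    [0,0,0,0,0,0,85]
  ]
}}

```text
clock: 17.1
position: [0.3926, -0.3272, 0.086]
tcp_rot: [[0.941, 0.339, -0.0], [0.339, -0.941, -0.0], [-0.0, -0.0, -1.0]]
contact_force: [0.6, 1.1, -0.2]
opening: 0.085
grip_force: 0.0
```

Emit:
{"method": "drive_tool", "body": {
  "moves": [
    [0,0,-0.3,0,0,0,85],
    [0,0,-0.8,0,0,0,85],
    [0,0,-1,0,0,0,85],
    [0,0,-1,0,0,0,85],
    [0,0,-1,0,0,0,85],
    [0,0,-1,0,0,0,85],
    [0,0,-1,0,0,0,85],
    [0,0,-0.6,0,0,0,85]
  ]
}}

```text
clock: 17.9
position: [0.3927, -0.3279, 0.2559]
tcp_rot: [[0.941, 0.339, 0.002], [0.339, -0.941, -0.001], [0.002, 0.002, -1.0]]
contact_force: [0.8, -0.2, -0.6]
opening: 0.0853
grip_force: 0.0
```

Emit:
{"method": "drive_tool", "body": {
  "moves": [
    [0,0,0,0,0,-8.2,60],
    [0,0,0,0,0,-8.2,50],
    [0,0,0,0,0,-8.2,50],
    [0,0,0,0,0,-8.2,50],
    [0,0,0,0,0,-8.2,50],
    [0,0,0,0,0,-8.2,50],
    [0,0,0,0,0,-8.2,50],
    [0,0,0,0,0,-8.2,50],
    [0,0,0,0,0,0,50],
    [0,0,0,0,0,0,50]
  ]
}}

```text
clock: 18.9
position: [0.3925, -0.3274, 0.2539]
tcp_rot: [[0.084, 0.996, 0.0], [0.996, -0.084, -0.0], [-0.0, 0.0, -1.0]]
contact_force: [-0.3, 1.3, 0.2]
opening: 0.05
grip_force: 0.0
```

```bash
python3 go.py 0.5655 -0.082 0.236 -4.4
python3 - <<'E'
from h import *
from workcell import arm
c=arm.capture("scene")["color"][130:280,190:390];cv2.imwrite("pics/r1.png",cv2.resize(c,None,fx=4,fy=4,interpolation=2))
E
```

```text
t 18.9 p [ 0.3925 -0.3274  0.2539] yaw -4.83 tilt [ 0. -0. -1.] op 50.0 gf 0.0 F [-0.3  1.3  0.2]
turn [ 0.02  0.   -0.43] shift final axes [10.32  6.15  0.72] present axes [10.36  6.07  0.72] q [-0.23  0.17  0.99  1.67 -0.15  1.38  0.69]
```

View pics/r1.png

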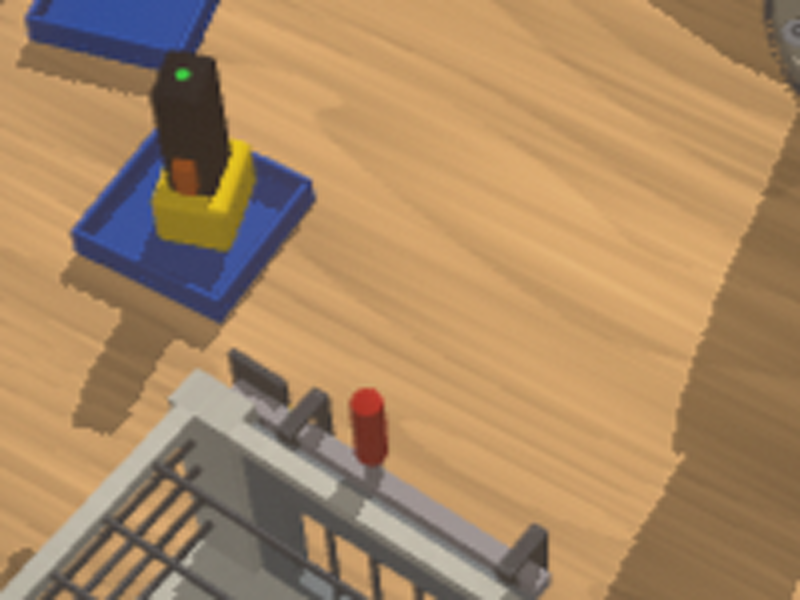

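The scanner stands upright in the tray, at (205,200) in the crop, and the red grip top is at (368,402), as measured before. On to the bolt.

Emit:
{"method": "drive_tool", "body": {
  "moves": [
    [0.86,0.5,0,0,0,0,50],
    [0.86,0.5,0,0,0,0,50],
    [0.86,0.5,0,0,0,0,50],
    [0.86,0.5,0,0,0,0,50],
    [0.86,0.5,0,0,0,0,50],
    [0.86,0.5,0,0,0,0,50],
    [0.86,0.5,0,0,0,0,50],
    [0.86,0.5,0,0,0,0,50],
    [0.86,0.5,0,0,0,0,50],
    [0.86,0.5,0,0,0,0,50],
    [0.86,0.5,0,0,0,0,50],
    [0.86,0.5,0,0,0,0,50]
  ]
}}

```text
clock: 20.15
position: [0.5632, -0.0809, 0.2536]
tcp_rot: [[0.082, 0.997, -0.0], [0.997, -0.082, -0.0], [-0.0, -0.0, -1.0]]
contact_force: [-0.2, -0.5, 0.2]
opening: 0.0498
grip_force: 0.0
```

```bash
python3 go.py 0.5655 -0.082 0.176 -4.4
python3 - <<'E'
from h import *
S=pickle.load(open("cal.pkl","rb"))["scene"]
a,b=ray(S,(269.5,228.3),.166),ray(S,(324.3,262.5),.166);d=b-a;print("gate yaw",np.degrees(np.arctan2(-d[0],d[1])))
E
```

```text
t 20.15 p [ 0.5632 -0.0809  0.2536] yaw -4.71 tilt [-0. -0. -1.] op 49.8 gf 0.0 F [-0.2 -0.5  0.2]
turn [-0.01  0.01 -0.31] shift final axes [-0.04  0.09  3.1 ] present axes [-0.04  0.09  3.1 ] q [-0.55  0.31  0.82  1.52 -0.23  1.41  0.2 ]
gate yaw -4.497003322383302
```

Gate yaw is −4.5°, and the tool is aligned with it. Descend and close.

Emit:
{"method": "drive_tool", "body": {
  "moves": [
    [0,0.1,0.5,0,0,0,50],
    [0,0,0.6,0,0,0,50],
    [0,0,0.6,0,0,0,50],
    [0,0,0.6,0,0,0,50],
    [0,0,0.5,0,0,0,50],
    [0,0,0.3,0,0,0,50],
    [0,0,0,0,0,0,50]
  ]
}}

```text
clock: 20.85
position: [0.5645, -0.0821, 0.1749]
tcp_rot: [[0.08, 0.997, -0.002], [0.997, -0.08, -0.0], [-0.0, -0.002, -1.0]]
contact_force: [0.1, -0.5, -0.2]
opening: 0.0505
grip_force: 0.0
```

Emit:
{"method": "drive_tool", "body": {
  "moves": [
    [0,0,0,0,0,0,30],
    [0,0,0,0,0,0,22],
    [0,0,0,0,0,0,15],
    [0,0,0,0,0,0,8],
    [0,0,0,0,0,0,8],
    [0,0,0,0,0,0,8],
    [0,0,0,0,0,0,8]
  ],
  "force": 40
}}

```text
clock: 21.55
position: [0.565, -0.0823, 0.1768]
tcp_rot: [[0.08, 0.997, 0.0], [0.997, -0.08, 0.0], [0.0, 0.0, -1.0]]
contact_force: [-4.2, 0.2, 6.0]
opening: 0.0172
grip_force: 38.9
```

```bash
python3 go.py 0.5655 -0.082 0.176 -4.4
```

```text
t 21.55 p [ 0.565  -0.0823  0.1768] yaw -4.57 tilt [ 0.  0. -1.] op 17.2 gf 38.9 F [-4.2  0.2  6. ]
turn [ 0.01 -0.02 -0.17] shift final axes [0.01 0.02 0.03] present axes [0.01 0.02 0.03] q [-0.53  0.37  0.8   1.63 -0.28  1.25  0.24]
```

Emit:
{"method": "drive_tool", "body": {
  "moves": [
    [0,0,-0.1,0,0,0,8],
    [0,0,-0.1,0,0,0,8],
    [0,0,-0.1,0,0,0,8],
    [0,0,-0.1,0,0,0,8],
    [0,0,-0.1,0,0,0,8],
    [0,0,0,0,0,0,8],
    [0,0,0,0,0,0,8]
  ]
}}

```text
clock: 22.25
position: [0.5649, -0.0823, 0.1885]
tcp_rot: [[0.08, 0.997, -0.0], [0.997, -0.08, -0.0], [-0.0, -0.0, -1.0]]
contact_force: [-3.9, -1.5, -2.2]
opening: 0.0169
grip_force: 39.1
```

Emit:
{"method": "drive_tool", "body": {
  "moves": [
    [0,0,-0.05,0,0,0,8],
    [0.1,0,0,0,0,0,8],
    [0.2,0,0,0,0,0,8],
    [0.2,0,0,0,0,0,8],
    [0,0,0,0,0,0,8]
  ]
}}

```text
clock: 22.75
position: [0.5662, -0.0678, 0.1895]
tcp_rot: [[0.078, 0.997, -0.001], [0.997, -0.078, 0.001], [0.001, -0.001, -1.0]]
contact_force: [-4.0, 1.1, -3.4]
opening: 0.0168
grip_force: 39.1
```

Emit:
{"method": "drive_tool", "body": {
  "moves": [
    [0.25,0,0,0,0,0,8],
    [0.3,0,0,0,0,0,8],
    [0.3,0,0,0,0,0,8],
    [0.3,0,0,0,0,0,8],
    [0.3,0,0,0,0,0,8],
    [0.2,0,0,0,0,0,8],
    [0.1,0,0,0,0,0,8],
    [0,0,0,0,0,0,8]
  ]
}}

```text
clock: 23.55
position: [0.5691, -0.0263, 0.1895]
tcp_rot: [[0.08, 0.997, -0.001], [0.997, -0.08, -0.001], [-0.001, -0.001, -1.0]]
contact_force: [-5.0, -3.5, -3.5]
opening: 0.0171
grip_force: 39.1
```

Emit:
{"method": "drive_tool", "body": {
  "moves": [
    [0.1,0,0,0,0,0,8],
    [0.08,0,0,0,0,0,8],
    [0,0,0,0,0,0,8]
  ]
}}

```text
clock: 23.85
position: [0.569, -0.0262, 0.1896]
tcp_rot: [[0.084, 0.996, -0.002], [0.996, -0.084, -0.005], [-0.005, -0.001, -1.0]]
contact_force: [-7.0, -14.4, -2.6]
opening: 0.0163
grip_force: 39.1
```

Emit:
{"method": "drive_tool", "body": {
  "moves": [
    [-0.12,0,0,0,0,0,8],
    [0.03,-0.25,0,0,0,1.95,8],
    [0.03,-0.25,0,0,0,1.95,8],
    [0.03,-0.25,0,0,0,1.95,8],
    [0.03,-0.25,0,0,0,1.95,8],
    [0.03,-0.25,0,0,0,1.95,8],
    [0,0,0,0,0,0,8]
  ]
}}

```text
clock: 24.55
position: [0.5393, -0.0184, 0.1902]
tcp_rot: [[0.25, 0.968, 0.001], [0.968, -0.25, -0.003], [-0.002, 0.002, -1.0]]
contact_force: [-1.8, -9.7, -2.2]
opening: 0.017
grip_force: 39.6
```

Emit:
{"method": "drive_tool", "body": {
  "moves": [
    [-0.1,0,0,0,0,0,8],
    [0.02,-0.25,0,0,0,1.95,8],
    [0.02,-0.25,0,0,0,1.95,8],
    [0.02,-0.25,0,0,0,1.95,8],
    [0.02,-0.25,0,0,0,1.95,8],
    [0.02,-0.25,0,0,0,1.95,8],
    [0,0,0,0,0,0,8],
    [0,0,0,0,0,0,8]
  ]
}}

```text
clock: 25.35
position: [0.5111, -0.0057, 0.1904]
tcp_rot: [[0.406, 0.914, 0.003], [0.914, -0.406, 0.001], [0.002, 0.002, -1.0]]
contact_force: [4.0, 0.5, -2.4]
opening: 0.017
grip_force: 39.9
```

```bash
python3 go.py 0.5 0 0.19 -24
python3 - <<'E'
from h import *
from workcell import arm
s=arm.read_state();p=s["position"]
# angle of grip about the hinge, hinge from first grip
y=np.radians(-4.5);c,t=np.cos(y),np.sin(y);R=np.array([[c,-t],[t,c]]);H=np.array([.565,-.0822])-R@[-.018,-.24]
v=R.T@(p[:2]-H);print("H",H,"radius",np.hypot(*v),"angle",np.arctan2(-v[0],-v[1])-np.arctan2(.018,.18))
o=[]
for n,(x,yy,w,h) in {"top":(240,100,170,150),"scene":(170,130,230,200)}.items():
    c=arm.capture(n)["color"][yy:yy+h,x:x+w];k=400/w;o.append(np.pad(cv2.resize(c,None,fx=k,fy=k,interpolation=2),((0,360-int(round(h*k))),(0,0),(0,0))))
cv2.imwrite("pics/f1.png",np.hstack(o))
E
```

```text
t 25.35 p [ 0.5111 -0.0057  0.1904] yaw -23.93 tilt [ 0.003  0.001 -1.   ] op 17.0 gf 39.9 F [ 4.   0.5 -2.4]
turn [ 0.12 -0.1   0.07] shift final axes [ 0.03 -0.5   0.02] present axes [ 0.03 -0.5   0.02] q [-0.8   0.2   0.86  1.77 -0.16  1.24 -0.31]
H [0.60177469 0.1556479 ] radius 0.18511382002169682 angle 0.33360689318157827
```

View pics/f1.png

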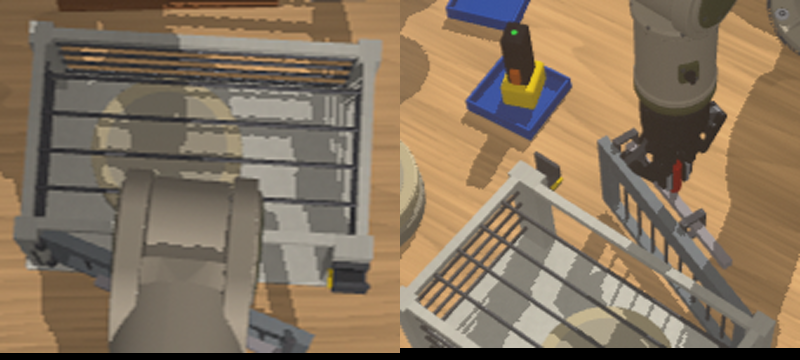

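The gate stands ajar and the bolt is clear of the keeper (scene crop: free edge at about (605,150), keeper at (548,165)). I nudge the bolt to be sure it is against its stop, and let things settle.

Emit:
{"method": "drive_tool", "body": {
  "moves": [
    [0.06,-0.05,0,0,0,0.3,8],
    [0.06,0,0,0,0,0,8],
    [0,0,0,0,0,0,8],
    [0,0,0,0,0,0,8]
  ]
}}

```text
clock: 25.85
position: [0.5096, -0.0047, 0.1895]
tcp_rot: [[0.414, 0.91, -0.001], [0.91, -0.414, -0.001], [-0.002, -0.0, -1.0]]
contact_force: [-0.3, -5.7, -3.2]
opening: 0.017
grip_force: 39.8
```

Emit:
{"method": "drive_tool", "body": {
  "moves": [
    [0.04,0,0,0,0,0,8],
    [0,0,0,0,0,0,8],
    [0,0,0,0,0,0,8],
    [0,0,0,0,0,0,8]
  ]
}}

```text
clock: 26.25
position: [0.5096, -0.0047, 0.1894]
tcp_rot: [[0.415, 0.91, -0.002], [0.91, -0.415, -0.002], [-0.003, -0.001, -1.0]]
contact_force: [-1.7, -6.9, -2.7]
opening: 0.0169
grip_force: 39.9
```

```bash
python3 -c "
from workcell import arm
print(arm.close_job())"
```

```text
the job is handed in; nothing more can be done
None
```

I handed the job in at about 26 s. The scanner was held 7 cm over the label for about 2 s and is back upright in its tray. The bolt was lifted over the lip and drawn to its stop, and the gate is held open at about 0.34 rad, a gap of about 10 cm.

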